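# Load a sample and slide its carrier under the reader head

## Task

Set the bare aluminium sample block down flat in the steel-framed nest of the blue carrier, and let go of it. Then gently push the carrier from its black tail bar along the channel and under the white reader hood until you feel it meet the stiff buffer rod hidden inside, press that rod in by about 5 mm without driving it to its end, and back away, leaving block and carrier there. Never knock the hood, and leave the brass block, ring gauge, pen cup and red tray alone.

Things in the scene. Friction and masses are not known exactly. Their poses are not given: they have to be found in the camera images.
- station: Fixed scan station: aluminium base 120 x 440 mm, 6 mm thick, two dark rails (14 mm wide, tops 14 mm above the table) forming a straight channel 84 mm wide, floor 6 mm above the table. Origin: on the table plane, on the channel's centre line. +y is the push direction, into the hood; x is across. Base from y = -175 to +265 mm; hood over y = +90 to +255 mm.
- head: White reader hood fixed over the channel, 128 mm across, 165 mm along, top 99 mm above the table, black lens barrel (60 mm diameter) up to 134 mm. Tunnel under it: ceiling 34 mm above the table, 28 mm above the channel floor, 112 mm wide, far end closed. Origin: on the table plane, on the channel's centre line, under the lens; axes as the station. Near face at y = -60 mm.
- tunnel_mouth (a point): Middle of the tunnel's entrance, at the hood's near face, on the channel floor; axes as the station.
- carrier: Loose blue plate lying in the channel (2 mm play each side), 80 mm across (x), 190 mm along (y), 6 mm thick, about 0.35 kg. Origin: centre of its underside; +y points to the hood. Black push bar at its tail (y = -95 to -83 mm), 60 mm across, top 26 mm above the underside. Nest centre at y = +50 mm. It slides with about 1 to 4 N and stays where it is left.
- nest (a point): Centre of the nest's floor on the carrier, 6 mm above the carrier's underside, axes as the carrier. Steel frame 5 mm high, 5 mm thick, inside 35 mm (x) by 49 mm (y): 2.5 mm play all round the block laid with its long side along y. The seated block's top is 24 mm above the carrier's underside: 4 mm headroom in the tunnel.
- tail (a point): Middle of the outer face of the carrier's push bar, 13 mm above the carrier's underside; push here, towards the carrier's +y. This face stays outside the hood by about 70 to 100 mm when the carrier is home.
- buffer_rod (a joint): Orange rod (14 mm diameter) hidden in the hood on the channel's centre line, facing the carrier's front edge. Its depth differs every time, unseen: the carrier meets it with the nest centre 12 mm before to 12 mm past the hood's origin. Value: m pushed in; 0 untouched, 0.012 end of travel. Steady drag about 8 N, stays where left, no spring. Good: 0.0025 to 0.0085. Over 16 N is too much.
- alu_block: Loose bare aluminium sample block (silver), 30 mm (x) x 44 mm (y) x 18 mm high, two dark round marks on top, about 65 g. Origin: centre of its underside. Either way round in the nest is right.
- brass_block: Brass (yellow) block of the same size, about 200 g, a bystander. Origin: centre of its underside.
- ring_gauge: Dark steel ring, 60 mm outside diameter, 16 mm high, bystander. Origin: centre of its underside.
- pen_cup: Black cup, 72 mm across the rim, 85 mm high, bystander. Origin: centre of its underside.
- red_tray: Small red open tray, 130 (x) x 90 (y) mm, 35 mm high, bystander. Origin: centre of its underside.
There are look-alikes about, which are no part of the job. Of the things like the alu_block, leave any that is purple; of the rest the smaller one is meant.

How it is judged:
By the outcome, as a careful person would: the job done as asked, in the order asked, and still so for the second after the job is handed in, with the robot touching nothing.
It also fails if it takes over 64 s, if anything falls off the work surface, if the arm or the gripper's body presses on something with over 40 N, if the wrist force passes 120 N, or if a joint passes its speed limit or range.

## Robot

A 6-joint arm with a two-finger parallel gripper is mounted at the origin on the work surface. World frame = base frame: x ahead of the robot, y to its left, z up, the work surface at z = 0. Lengths are in m, angles in degrees, forces in N, time in s.
With the tool pointing down it reaches from about 0.375 to 0.9 m from the base axis. Payload 3.1 kg.
Tool frame: the origin (TCP) lies on the centre line of the jaws, within the pads' length; the fingertips stand 17 mm ahead of it and the grasp point (between the pads) lies 2 mm behind it; z points along the fingers, y is the line along which they close (so a half turn about z gives the same grasp; the last joint's range is limited). The gripper opens to 87 mm and grips with 3 to 60 N. Pads are 19 mm wide; open, the fingers measure 117 mm over their backs; the gripper's body (75 mm by 190 mm) begins 51 mm behind the grasp point.
Start: joints at [56.809, 30.224, 82.088, -0, 67.689, -10.227], TCP at [0.244, 0.575, 0.24] pointing down, gripper open.
Joint ranges: [-176.69, 176.69], [-43.24, 126.21], [12.49, 139.97], [-82, 262], [0, 151.66], [-163.58, 163.58]. Speed limits (degrees/s): [159.86, 159.86, 180, 180, 180, 180].

## Interface

Orientations are given as a 3x3 rotation matrix whose columns are the frame's x, y, z axes.
In Python, from rig import bot, imaging, finder gives the robot as it stands. The module is installed in compiled form; this text tells all that it offers.
- The arm moves only by the tool play_rows, never from a script. Its argument "motion" is a list that holds one entry, the list of rows, each a list of 6 numbers: the shift along the tool's x, y, z in m, then the turn, a rotation vector about the tool's x, y, z in degrees. In form: [[[dx, dy, dz, wx, wy, wz], ...]]. A call has 1 to 8 rows; each row is the pose to reach, as a shift and turn from the pose commanded when the call began, along the tool's axes at that moment; what a row does not reach only later rows make up. A row lasts 1/12 s, in which the tool goes at most 41.7 mm and 7.16 degrees, less where a joint would pass 70% of its speed; a pose out of reach is approached as far as the arm can. A call with a gripper value outside its range is refused whole. "fingers" is the finger opening in m, from 0 to 0.087, set as the call begins (left out, the last holds). The fingers move at their own pace and stop on an object; the grip force is fixed at half the most. Time passes only in rows, so rows that repeat a pose let the fingers close. It gives the time, the measured TCP pose, the force, the opening and the grip force at its end, in the units of the state.
- bot.read_state(): the state, without advancing time (a new reading comes with each control period).
- imaging.capture(name): name is "scene" or "top" or "wrist"; returns a dict with "frame" (400x640x3 uint8, red, green, blue), "camera_matrix" (3x3 intrinsics, pixels), "R" (3x3) and "t" (3): a world point X has camera coordinates R X + t. Camera axes: x right, y down, z forward; pixel columns grow to the right and rows downward; lengths in m; the calibration is good to about 2 mm. A picture is of the moment at which its call begins. There is no depth.
- bot.hand_in(): hands the job in; it is judged then, once.
Trained networks look in the newest picture that a camera, given by its name, has taken for a name from the list of things; names that differ only in an ending like _2 or _b are one class to them, and where a whole thing is asked for, a point or a joint stands for the part that bears it (a point fixed in the world has none). Each returns a list of dicts, best first, with "confidence" (0 to 1); they miss things now and then, are a little off and sometimes report something else, mostly with a low value. They report only what shows in the picture. A call takes as long as a camera call. They do not tell look-alikes from the thing itself.
- finder.recognise(camera, name): "at" ([x, y, z] in m, in world coordinates, good to about 4 mm: the middle of the surface that is visible of it).
- finder.outline_of(camera, name): "pixels" (400x640 bool, what is visible of it).
The state is a dict: "time_s": time; "joint_positions": joint angles; "qvel": joint speeds; "tau": joint torques, N m; "position": TCP position; "tcp_rot": TCP orientation; "force": force on the tool from outside, world axes, zero at the start; "moment": the same for the moment, N m; "opening": opening from 0.0 (shut) to 1.0 (fully open); "grasp_force": force on a finger pad.
Only numpy, scipy, OpenCV 4.12 (cv2) and the standard library are available. Lean on these libraries where they do the work, as an engineer would, in place of code of your own. Each camera call takes 0.05 s, during which the arm holds its last target. There are 200 camera calls.

## Working session

There is one attempt and no reset: what is moved stays moved. The work goes in short steps, Python scripts to look and compute and a tool call to move; the robot and the scene stay as the last step left them, time stands still between calls to the robot, and variables do not carry over. Pictures are saved under pics/ and viewed, at most 10 in all, crops included, and the job is handed in when it is done.

Besides the shell and the picture viewer there is one more tool, called after "Emit:" as name(argument=value, ...), one argument or row to a line, values as JSON. play_rows: Moves the arm, as the interface text tells. Its arguments: {"type":"object","properties":{"motion":{"type":"array"},"fingers":{"type":"number"}},"required":["motion"]}

```bash
mkdir -p pics; python3 - <<'E'
from rig import bot, imaging, finder
import cv2
s=bot.read_state();print(s['time_s'],s['position'],s['tcp_rot'],s['force'])
for c in ['top','scene']:
    d=imaging.capture(c);cv2.imwrite(f'pics/{c}0.png',d['frame'][:,:,::-1])
    print(c,d['camera_matrix'],d['R'],d['t'])
    for n in ['station','head','carrier','nest','tail','alu_block','brass_block','ring_gauge','pen_cup','red_tray']:
        for r in finder.recognise(c,n)[:5]: print(c,n,[round(float(v),3) for v in r['at']],round(r['confidence'],2))
E
```

```text
0.0 [0.24343838 0.57486151 0.23854541] [[-9.20758291e-01  3.90131746e-01 -1.17958880e-03]
 [ 3.90133368e-01  9.20756447e-01 -1.87620568e-03]
 [ 3.54146593e-04 -2.18772889e-03 -9.99997544e-01]] [-0.14707788  0.14841911 -0.02282182]
top [[374.46937611   0.         322.12911208]
 [  0.         374.46937611 201.46022989]
 [  0.           0.           1.        ]] [[-0.0044799  -0.99998034  0.00438683]
 [-0.99479672  0.00401009 -0.10180084]
 [ 0.10178125 -0.00482006 -0.99479513]] [-0.06903737  0.62628571  0.83111848]
top station [0.543, 0.215, 0.097] 0.66
top head [0.546, 0.269, 0.101] 0.82
top head [0.535, 0.053, 0.011] 0.23
top carrier [0.529, 0.057, 0.009] 0.82
top nest [0.538, 0.056, 0.014] 0.7
top tail [0.537, 0.054, 0.014] 0.88
top alu_block [0.609, -0.304, 0.02] 0.8
top alu_block [0.591, -0.219, 0.026] 0.65
top brass_block [0.473, -0.32, 0.017] 0.72
top ring_gauge [0.777, 0.095, 0.016] 0.78
top ring_gauge [0.79, -0.07, 0.043] 0.48
top pen_cup [0.789, -0.07, 0.043] 0.62
top red_tray [0.498, -0.47, 0.002] 0.78
scene [[461.81297517   0.         317.07512093]
 [  0.         461.81297517 202.07611061]
 [  0.           0.           1.        ]] [[-0.57826683  0.81561836 -0.01934332]
 [ 0.55246249  0.37402506 -0.74490969]
 [-0.60032714 -0.44144303 -0.66688483]] [ 0.41836145 -0.27158826  1.65721544]
scene station [0.587, 0.283, 0.073] 0.56
scene head [0.589, 0.292, 0.097] 0.66
scene carrier [0.545, 0.057, 0.01] 0.91
scene nest [0.538, 0.062, 0.012] 0.92
scene tail [0.54, 0.062, 0.011] 0.79
scene alu_block [0.6, -0.211, 0.02] 0.71
scene alu_block [0.506, -0.469, 0.009] 0.56
scene alu_block [0.61, -0.299, 0.018] 0.42
scene brass_block [0.476, -0.314, 0.016] 0.41
scene brass_block [0.501, -0.465, 0.01] 0.34
scene ring_gauge [0.775, 0.099, 0.014] 0.77
scene pen_cup [0.784, -0.062, 0.057] 0.82
scene pen_cup [0.59, 0.294, 0.097] 0.65
scene red_tray [0.502, -0.47, 0.012] 0.93
```

View pics/top0.png

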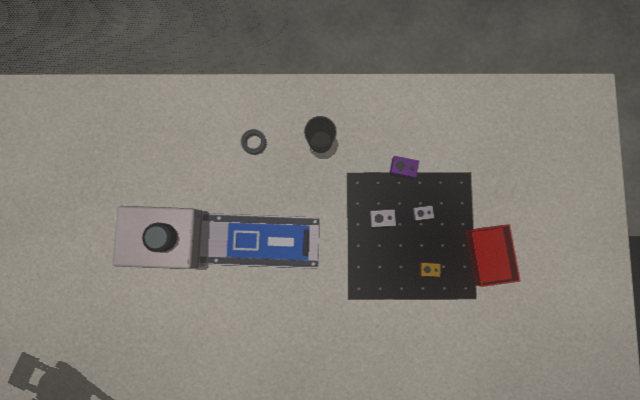

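View pics/scene0.png

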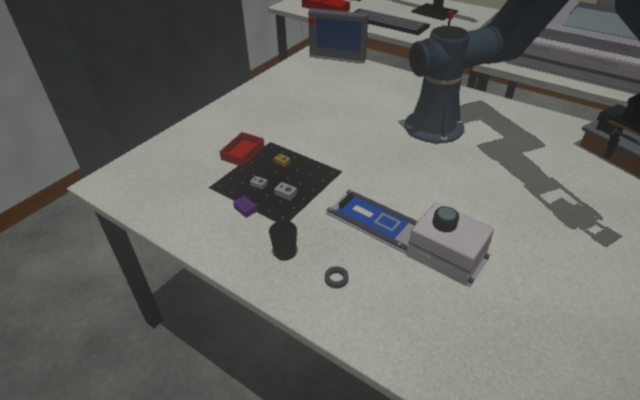

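The top view shows the hood at px (157,237), the carrier with its nest at (246,240) and its tail bar at (306,242). There are silver blocks at (383,218), the larger one, and at (424,213), the smaller one and my target. Purple is at (404,166) and brass at (430,270). Next I'll measure poses in pixels.

```bash
cat > h.py <<'E'
from rig import bot, imaging, finder
import numpy as np, cv2
def ray(d,uv,z):
    uv=np.atleast_2d(np.asarray(uv,float)); K=np.array(d['camera_matrix']);R=np.array(d['R']);t=np.array(d['t'])
    v=np.c_[uv,np.ones(len(uv))]@np.linalg.inv(K).T@R; c=-R.T@t
    return c+v*((z-c[2])/v[:,2])[:,None]
def proj(d,X):
    Y=np.atleast_2d(X)@np.array(d['R']).T+d['t']; p=Y@np.array(d['camera_matrix']).T
    return p[:,:2]/p[:,2:]
def rect(d,mask,z):
    "centre, sides, angle of long side (deg) of the mask's world min-area rectangle on plane z"
    c=max(cv2.findContours(mask.astype(np.uint8),cv2.RETR_EXTERNAL,cv2.CHAIN_APPROX_NONE)[0],key=cv2.contourArea)[:,0]
    w=(ray(d,c,z)[:,:2]*1e4).astype(np.float32)
    r=cv2.minAreaRect(w); b=cv2.boxPoints(r)/1e4
    e=[b[1]-b[0],b[2]-b[1]]; l=max(e,key=np.linalg.norm)
    return np.round(b.mean(0),4),np.round(sorted(np.linalg.norm(x) for x in e),4),round(float(np.degrees(np.arctan2(l[1],l[0]))%180),1)
E
python3 - <<'E'
from h import *
d=imaging.capture('top')
for n,z in [('alu_block',.018),('carrier',.012),('brass_block',.018),('station',.014),('head',.099)]:
    for r in finder.outline_of('top',n)[:4]: print(n,round(r['confidence'],2),r['pixels'].sum(),rect(d,r['pixels'],z))
f=d['frame'].astype(int);hsv=cv2.cvtColor(d['frame'],cv2.COLOR_RGB2HSV)
m=cv2.inRange(hsv,(100,120,60),(125,255,255));m[:, :200]=0;m[:,330:]=0
print('blue',rect(d,cv2.morphologyEx(m,cv2.MORPH_CLOSE,np.ones((9,9))),.012))
sub=d['frame'][195:280,190:450]
cv2.imwrite('pics/crop1.png',cv2.resize(sub[:,:,::-1],None,fx=3,fy=3,interpolation=cv2.INTER_CUBIC))
E
```

```text
alu_block 0.57 486 (array([ 0.71  , -0.2672], dtype=float32), array([0.0452, 0.0629], dtype=float32), 77.5)
alu_block 0.56 258 (array([ 0.6002, -0.3076], dtype=float32), array([0.03  , 0.0475], dtype=float32), 97.8)
alu_block 0.55 351 (array([ 0.5893, -0.2126], dtype=float32), array([0.0351, 0.0541], dtype=float32), 89.8)
carrier 0.63 2780 (array([0.5362, 0.0547], dtype=float32), array([0.0797, 0.1895], dtype=float32), 87.8)
brass_block 0.59 273 (array([ 0.4689, -0.3196], dtype=float32), array([0.0296, 0.0465], dtype=float32), 89.7)
brass_block 0.17 2655 (array([ 0.5017, -0.4656], dtype=float32), array([0.1076, 0.1347], dtype=float32), 7.1)
station 0.91 8409 (array([0.5417, 0.1737], dtype=float32), array([0.1415, 0.473 ], dtype=float32), 87.7)
head 0.78 5208 (array([0.5459, 0.2694], dtype=float32), array([0.1267, 0.1894], dtype=float32), 87.5)
head 0.25 2756 (array([0.5364, 0.0423], dtype=float32), array([0.0719, 0.1699], dtype=float32), 87.6)
blue (array([0.5362, 0.056 ], dtype=float32), array([0.0792, 0.1869], dtype=float32), 87.7)
```

View pics/crop1.png

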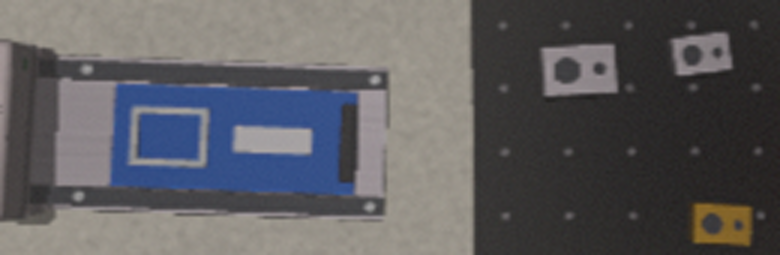

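```bash
cat >> h.py <<'E'
from scipy.spatial.transform import Rotation as Ro
def goal(p,yaw):
    "row from the measured pose to TCP p pointing down, tool y (closing line) at world angle yaw"
    s=bot.read_state();R=np.array(s['tcp_rot']);y=np.radians(yaw)
    ty=np.array([np.cos(y),np.sin(y),0]);tz=np.array([0,0,-1.]);G=np.c_[np.cross(ty,tz),ty,tz]
    w=Ro.from_matrix(R.T@G).as_rotvec(degrees=True)
    return np.round(np.r_[R.T@(np.array(p)-s['position'])],4),np.round(w,2),len('x')and(round(s['time_s'],2),np.round(s['position'],4),np.round(s['force'],1))
E
python3 - <<'E'
from h import *
print(goal([.602,-.305,.16],7.8))
d=imaging.capture('top')
print('base end',ray(d,[319,242],.006))
X=np.array([.5362,.055,0]);u=np.array([.04,.9992,0])
for y in [.145,.19]: print(proj(d,X+u*(y-.055)+[0,0,.034]))
print('mouth px', ray(d,[[190+55/3,195+85/3]],.034),ray(d,[[190+55/3,195+85/3]],.099), ray(d,[[200,240]],.099))
E
```

```text
(array([-0.6733, -0.6709,  0.0796]), array([-0.  ,  0.  , 59.24]), (1.4, array([0.2438, 0.5754, 0.2395]), array([-0.3, -0.3,  0.4])))
base end [[ 0.53295517 -0.06404899  0.006     ]]
[[227.03989474 239.46149919]]
[[207.25901289 238.75481701]]
mouth px [[0.57663438 0.18837795 0.034     ]] [[0.57371313 0.16896414 0.099     ]] [[0.53880146 0.18552111 0.099     ]]
```

Emit:
play_rows(
  motion=[
    [[-0.025,-0.025,0.0,0,0,4],[-0.05,-0.05,0.0,0,0,10],[-0.075,-0.075,0.0,0,0,16],[-0.1,-0.1,0.0,0,0,22],[-0.128,-0.128,0.0,0,0,28],[-0.156,-0.156,0.0,0,0,34],[-0.184,-0.184,0.0,0,0,40],[-0.212,-0.212,0.0,0,0,46]],
  ],
  fingers=0.06,
)

```text
time_s: 2.12
position: [0.3567, 0.296, 0.2398]
tcp_rot: [[-0.355, 0.935, 0.001], [0.935, 0.355, 0.0], [0.0, 0.001, -1.0]]
force: [1.3, -0.4, 1.0]
opening: 0.693
grasp_force: 0.0
```

```bash
python3 - <<'E'
from h import *
print(goal([.602,-.305,.16],7.8))
E
```

```text
(array([-0.6489,  0.0162,  0.0798]), array([ 4.000e-02, -1.000e-02,  1.297e+01]), (2.12, array([0.3567, 0.296 , 0.2398]), array([ 1.3, -0.4,  1. ])))
```

Emit:
play_rows(
  motion=[
    [[-0.04,0.002,0,0,0,2],[-0.08,0.004,0,0,0,4],[-0.12,0.006,0,0,0,6],[-0.16,0.008,0,0,0,8],[-0.2,0.01,0,0,0,10],[-0.24,0.012,0,0,0,11],[-0.28,0.014,0,0,0,12],[-0.32,0.016,0,0,0,13]],
  ],
)

```text
time_s: 2.78
position: [0.4867, 0.0025, 0.2399]
tcp_rot: [[-0.138, 0.99, 0.001], [0.99, 0.138, -0.0], [-0.0, 0.001, -1.0]]
force: [-0.0, 0.4, 0.1]
opening: 0.686
grasp_force: 0.0
```

```bash
python3 - <<'E'
from h import *
print(goal([.602,-.305,.16],7.8))
E
```

```text
(array([-0.3205,  0.0716,  0.08  ]), array([0.04, 0.01, 0.16]), (2.78, array([0.4867, 0.0025, 0.2399]), array([-0. ,  0.4,  0.1])))
```

Emit:
play_rows(
  motion=[
    [[-0.039,0.009,0.01,0,0,0],[-0.078,0.018,0.02,0,0,0],[-0.117,0.027,0.03,0,0,0],[-0.156,0.036,0.04,0,0,0],[-0.195,0.045,0.05,0,0,0],[-0.234,0.054,0.06,0,0,0],[-0.273,0.063,0.07,0,0,0],[-0.312,0.0716,0.08,0,0,0]],
  ],
)

```text
time_s: 3.45
position: [0.6011, -0.2964, 0.159]
tcp_rot: [[-0.139, 0.99, 0.0], [0.99, 0.139, 0.0], [0.0, 0.0, -1.0]]
force: [-0.5, -0.1, 0.8]
opening: 0.69
grasp_force: 0.0
```

```bash
python3 - <<'E'
from h import *
d=imaging.capture('wrist');cv2.imwrite('pics/w1.png',d['frame'][:,:,::-1])
for r in finder.outline_of('wrist','alu_block')[:4]: print(round(r['confidence'],2),r['pixels'].sum(),rect(d,r['pixels'],.018))
print(goal([.602,-.305,.1],7.8))
s=imaging.capture('scene');cv2.imwrite('pics/s1.png',cv2.resize(s['frame'][60:240,180:420,::-1],None,fx=3,fy=3))
E
```

```text
0.94 3064 (array([ 0.588 , -0.2115], dtype=float32), array([0.0395, 0.057 ], dtype=float32), 93.2)
0.62 1394 (array([ 0.6007, -0.3067], dtype=float32), array([0.0292, 0.0471], dtype=float32), 97.2)
0.62 3422 (array([ 0.7091, -0.2654], dtype=float32), array([0.0502, 0.062 ], dtype=float32), 77.7)
(array([-0.0037, -0.0006,  0.0575]), array([ 0.08,  0.21, -0.05]), (3.55, array([ 0.602 , -0.3011,  0.1575]), array([-0.3,  0.6,  0.1])))
```

View pics/w1.png

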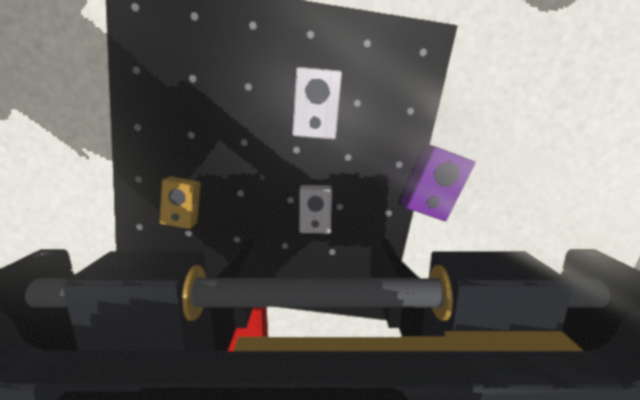

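View pics/s1.png

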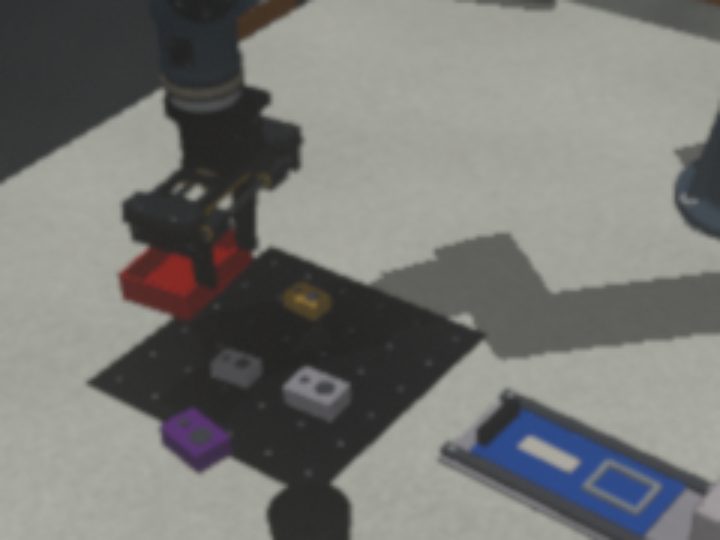

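The wrist view shows the target block at px (315,209) lined up between the fingers, with brass at (180,202) and purple at (440,183) well clear. The scene view shows the gripper body's long axis lying along the closing line. Descending.

```bash
python3 - <<'E'
from h import *
print(goal([.6005,-.308,.025],7.5))
d=imaging.capture('wrist'); print('cam', -np.array(d['R']).T@d['t'])
E
```

```text
(array([-0.0103, -0.0017,  0.133 ]), array([-0.02, -0.  ,  0.32]), (3.6, array([ 0.6008, -0.2975,  0.158 ]), array([-0.1,  0.5,  0.8])))
cam [ 0.58997318 -0.22078655  0.30347194]
```

```bash
cat >> h.py <<'E'
import json,os
def cmd(last=None,start=([.244,.575,.24],67.036)):
    "commanded TCP and yaw from the log of last rows (yaw-only turns)"
    L=json.load(open('log.json')) if os.path.exists('log.json') else []
    if last: L+=last; json.dump(L,open('log.json','w'))
    p,a=np.array(start[0]),start[1]
    for r in L:
        t=np.radians(a);R=np.c_[[np.cos(t-np.pi/2)*-1,np.sin(t-np.pi/2)*-1,0],[np.cos(t),np.sin(t),0],[0,0,-1.]]
        p=p+R@np.array(r[:3]);a-=r[5]
    t=np.radians(a);R=np.c_[[-np.sin(-t)*-1 if 0 else -np.sin(t)*-1*-1,np.cos(t),0],[np.cos(t),np.sin(t),0],[0,0,-1.]]
    return p,a,R
def plan(target,yaw,last=None):
    p,a,R=cmd(last); print('commanded',np.round(p,4),round(a,2),'row',np.round(R.T@(np.array(target)-p),4),'wz',round(a-yaw,2))
E
sed -i 's/\[-np.sin(-t)\*-1 if 0 else -np.sin(t)\*-1\*-1,np.cos(t),0\]/[-np.sin(t),np.cos(t),0]/; s/\[np.cos(t-np.pi\/2)\*-1,np.sin(t-np.pi\/2)\*-1,0\]/[-np.sin(t),np.cos(t),0]/' h.py
python3 - <<'E'
from h import *
plan([.6005,-.308,.025],7.5,[[-.212,-.212,0,0,0,46],[-.32,.016,0,0,0,13],[-.312,.0716,.08,0,0,0]])
v=[]
for i in range(5): imaging.capture('top'); v.append(bot.read_state()['position'])
print(np.mean(v,0),np.std(v,0))
E
```

```text
commanded [ 0.6008 -0.2948  0.16  ] 8.04 row [-0.0131 -0.0021  0.135 ] wz 0.54
[ 0.60023096 -0.29306435  0.15975114] [0.00019089 0.0004325  0.00047645]
```

Emit:
play_rows(
  motion=[
    [[-0.0065,-0.001,0.03,0,0,0.5],[-0.013,-0.002,0.065,0,0,0.5],[-0.013,-0.002,0.095,0,0,0.5],[-0.013,-0.002,0.115,0,0,0.5],[-0.013,-0.002,0.125,0,0,0.5],[-0.013,-0.002,0.131,0,0,0.5],[-0.013,-0.002,0.135,0,0,0.5],[-0.013,-0.002,0.135,0,0,0.5]],
  ],
)

```text
time_s: 4.57
position: [0.601, -0.3074, 0.0252]
tcp_rot: [[-0.132, 0.991, 0.001], [0.991, 0.132, -0.001], [-0.001, 0.001, -1.0]]
force: [-1.2, -0.2, 0.3]
opening: 0.684
grasp_force: 0.0
```

Emit:
play_rows(
  motion=[
    [[0,0,0,0,0,0],[0,0,0,0,0,0],[0,0,0,0,0,0],[0,0,0,0,0,0],[0,0,0,0,0,0],[0,0,0,0,0,0],[0,0,0,0,0,0],[0,0,0,0,0,0]],
  ],
  fingers=0.02,
)

```text
time_s: 5.23
position: [0.6006, -0.3076, 0.025]
tcp_rot: [[-0.131, 0.991, 0.0], [0.991, 0.131, -0.0], [-0.0, 0.0, -1.0]]
force: [0.0, 0.1, 2.5]
opening: 0.339
grasp_force: 30.0
```

Emit:
play_rows(
  motion=[
    [[0,0,-0.005,0,0,0],[0,0,-0.015,0,0,0],[0,0,-0.03,0,0,0],[0,0,-0.05,0,0,0],[0,0,-0.07,0,0,0],[0,0,-0.09,0,0,0],[0,0,-0.1,0,0,0],[0,0,-0.1,0,0,0]],
  ],
)

```text
time_s: 5.9
position: [0.6021, -0.3086, 0.128]
tcp_rot: [[-0.131, 0.991, 0.005], [0.991, 0.131, -0.004], [-0.004, 0.005, -1.0]]
force: [0.8, -0.3, -0.8]
opening: 0.341
grasp_force: 30.0
```

```bash
python3 - <<'E'
from h import *
plan([.538,.03,.125],-2.3,[[-.013,-.002,.135,0,0,.5],[0,0,-.1,0,0,0]])
d=imaging.capture('wrist');cv2.imwrite('pics/w2.png',d['frame'][:,:,::-1])
for r in finder.outline_of('wrist','alu_block')[:4]:
    c=r['pixels'];ys,xs=np.nonzero(c);print(round(r['confidence'],2),c.sum(),xs.mean(),ys.mean(),rect(d,c,.111))
E
```

```text
commanded [ 0.6006 -0.3079  0.125 ] 7.54 row [ 0.3432 -0.0178 -0.    ] wz 9.84
0.86 4052 315.84698914116484 83.38869693978282 (array([ 0.5892, -0.2186], dtype=float32), array([0.0247, 0.0362], dtype=float32), 93.5)
0.79 4603 452.62654790354117 173.74842494025634 (array([ 0.6658, -0.253 ], dtype=float32), array([0.0328, 0.04  ], dtype=float32), 78.5)
0.7 3341 317.4968572283747 247.44447770128704 (array([ 0.6015, -0.3034], dtype=float32), array([0.0317, 0.0359], dtype=float32), 97.5)
```

View pics/w2.png

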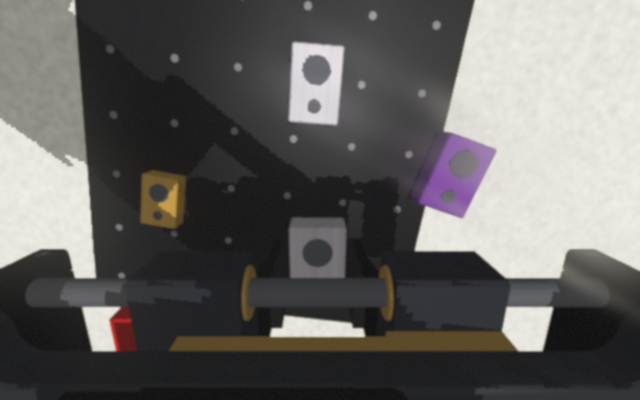

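The block is held (opening 0.34) and shows at px (317,247); nothing else has moved. Moving to just short of the nest.

Emit:
play_rows(
  motion=[
    [[0.02,-0.001,0,0,0,1],[0.055,-0.003,0,0,0,2],[0.095,-0.005,0,0,0,4],[0.135,-0.007,0,0,0,6],[0.175,-0.009,0,0,0,8],[0.21,-0.011,0,0,0,9.84],[0.235,-0.0125,0,0,0,9.84],[0.25,-0.0135,0,0,0,9.84]],
  ],
)

```text
time_s: 6.67
position: [0.5516, -0.0579, 0.123]
tcp_rot: [[0.038, 0.999, -0.005], [0.999, -0.038, 0.002], [0.002, -0.005, -1.0]]
force: [-0.7, -0.4, -1.5]
opening: 0.34
grasp_force: 30.0
```

```bash
python3 - <<'E'
from h import *
plan([.538,.03,.125],-2.3,[[.25,-.0135,0,0,0,9.84]])
E
```

```text
commanded [ 0.5545 -0.0619  0.125 ] -2.3 row [ 0.0911 -0.0201 -0.    ] wz -0.0
```

Emit:
play_rows(
  motion=[
    [[0.025,-0.006,0,0,0,0],[0.055,-0.012,0,0,0,0],[0.08,-0.018,0,0,0,0],[0.091,-0.02,0,0,0,0],[0.091,-0.02,0,0,0,0],[0.091,-0.02,0,0,0,0]],
  ],
)

```text
time_s: 7.17
position: [0.5384, 0.0299, 0.1241]
tcp_rot: [[0.039, 0.999, 0.0], [0.999, -0.039, -0.001], [-0.001, 0.0, -1.0]]
force: [-0.3, 0.0, -0.6]
opening: 0.34
grasp_force: 30.0
```

```bash
python3 - <<'E'
from h import *
plan([.538,.03,.125],-2.3,[[.091,-.02,0,0,0,0]])
v=[]
for i in range(6): d=imaging.capture('wrist'); v.append(bot.read_state()['position'])
print(np.mean(v,0),np.std(v,0))
cv2.imwrite('pics/w3.png',d['frame'][:,:,::-1]); np.save('w3.npy',d,allow_pickle=True)
for n,z in [('nest',.017),('carrier',.012),('alu_block',.1),('tail',.032)]:
    for r in finder.outline_of('wrist',n)[:2]: print(n,round(r['confidence'],2),r['pixels'].sum(),rect(d,r['pixels'],z))
E
```

```text
commanded [0.5381 0.0299 0.125 ] -2.3 row [ 0.0001 -0.0001 -0.    ] wz -0.0
[0.53863677 0.02896925 0.12442385] [1.48830490e-04 1.61802196e-04 8.45138978e-05]
nest 0.93 17418 (array([0.5367, 0.0722], dtype=float32), array([0.0798, 0.1572], dtype=float32), 87.9)
carrier 0.82 17434 (array([0.5367, 0.07  ], dtype=float32), array([0.081 , 0.1631], dtype=float32), 87.9)
alu_block 0.93 3332 (array([0.5386, 0.0312], dtype=float32), array([0.0331, 0.0381], dtype=float32), 87.7)
tail 0.63 17428 (array([0.5369, 0.0724], dtype=float32), array([0.0743, 0.1517], dtype=float32), 87.6)
```

View pics/w3.png

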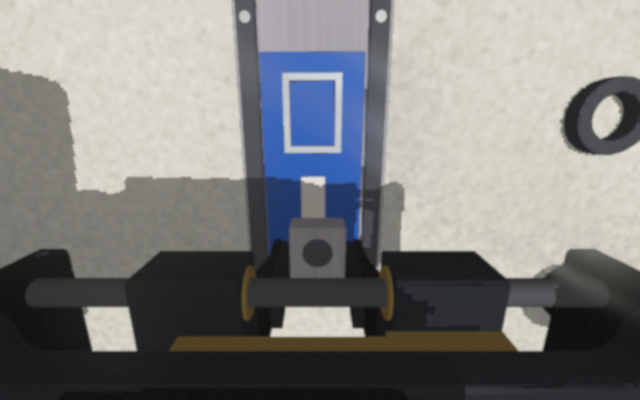

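The wrist view shows the nest frame at px (313,112), the carrier's front edge at row 52, and the held block's front edge at about row 219. Refining these by pixel.

```bash
python3 - <<'E'
from h import *
d=np.load('w3.npy',allow_pickle=True).item(); f=d['frame']; hsv=cv2.cvtColor(f,cv2.COLOR_RGB2HSV)
g=np.zeros(f.shape[:2],bool); g[62:165,270:355]=True
print('frame',rect(d,g&(hsv[...,1]<110),.017))
inn=cv2.inRange(hsv,(95,110,40),(130,255,255)); i2=np.zeros_like(inn); i2[80:147,290:337]=inn[80:147,290:337]
print('inside(floor)',rect(d,i2,.0145))
m=cv2.inRange(hsv,(95,110,40),(130,255,255));m[:45]=0;m[175:]=0;m[:,:250]=0;m[:,380:]=0
print('front blue',rect(d,cv2.morphologyEx(m,cv2.MORPH_CLOSE,np.ones((15,15))),.012))
print('block column',f[206:232,300].sum(1)//3, f[206:232,335].sum(1)//3)
print('block row',f[230,282:295].sum(1)//3,f[230,340:352].sum(1)//3)
for y in (217,219,222): print(y,ray(d,[317,y],.100)[0].round(4),ray(d,[317,y],.118)[0].round(4))
print('sides',ray(d,[[288.5,235],[346,235]],.118).round(4))
print('small frame corners px',[proj(d,[.538,.1,.017])])
E
```

```text
frame (array([0.5375, 0.1066], dtype=float32), array([0.0467, 0.0599], dtype=float32), 87.7)
inside(floor) (array([0.5375, 0.107 ], dtype=float32), array([0.0334, 0.047 ], dtype=float32), 87.7)
front blue (array([0.5372, 0.1049], dtype=float32), array([0.0796, 0.0923], dtype=float32), 87.7)
block column [ 79  79  80  79  77  79  79  77  78  78  77  78  79  80  81  83  83  82
  84  83  84  88  96  98 100 100] [ 63  63  64  63  63  63  61  64  61  62  65  69  73  80  80  81  81  81
  82  80  84  87  94  99 101 101]
block row [ 62  61  63  61  62  66  75  85  96 100 102 101 101] [98 97 97 95 93 86 78 68 63 62 60 62]
217 [0.5391 0.0502 0.1   ] [0.5393 0.0562 0.118 ]
219 [0.539 0.049 0.1  ] [0.5393 0.0551 0.118 ]
222 [0.539  0.0472 0.1   ] [0.5392 0.0535 0.118 ]
sides [[0.5242 0.047  0.118 ]
 [0.5539 0.0457 0.118 ]]
small frame corners px [array([[312.99329164, 122.75722804]])]
```

Emit:
play_rows(
  motion=[
    [[0.02,-0.001,0.005,0,0,0],[0.045,-0.0025,0.015,0,0,0],[0.065,-0.0035,0.03,0,0,0],[0.078,-0.0042,0.048,0,0,0],[0.078,-0.0042,0.063,0,0,0],[0.078,-0.0042,0.072,0,0,0],[0.078,-0.0042,0.075,0,0,0],[0.078,-0.0042,0.075,0,0,0]],
  ],
)

```text
time_s: 8.33
position: [0.5366, 0.1081, 0.0489]
tcp_rot: [[0.041, 0.999, -0.001], [0.999, -0.041, -0.0], [-0.0, -0.001, -1.0]]
force: [0.0, 0.1, -0.1]
opening: 0.34
grasp_force: 30.0
```

```bash
python3 - <<'E'
from h import *
plan([.537,.108,.05],-2.3,[[.078,-.0042,.075,0,0,0]])
v=[]
for i in range(3): d=imaging.capture('wrist'); v.append(bot.read_state()['position'])
print(np.mean(v,0),np.std(v,0)); np.save('w4.npy',d,allow_pickle=True)
f=d['frame'];cv2.imwrite('pics/w4.png',cv2.resize(f[150:300,220:420,::-1],None,fx=4,fy=4,interpolation=cv2.INTER_CUBIC))
E
```

```text
commanded [0.5371 0.108  0.05  ] -2.3 row [ 0.     -0.0001 -0.    ] wz -0.0
[0.53742091 0.10794657 0.04997429] [2.06486424e-04 3.11845382e-05 2.83582563e-04]
```

View pics/w4.png

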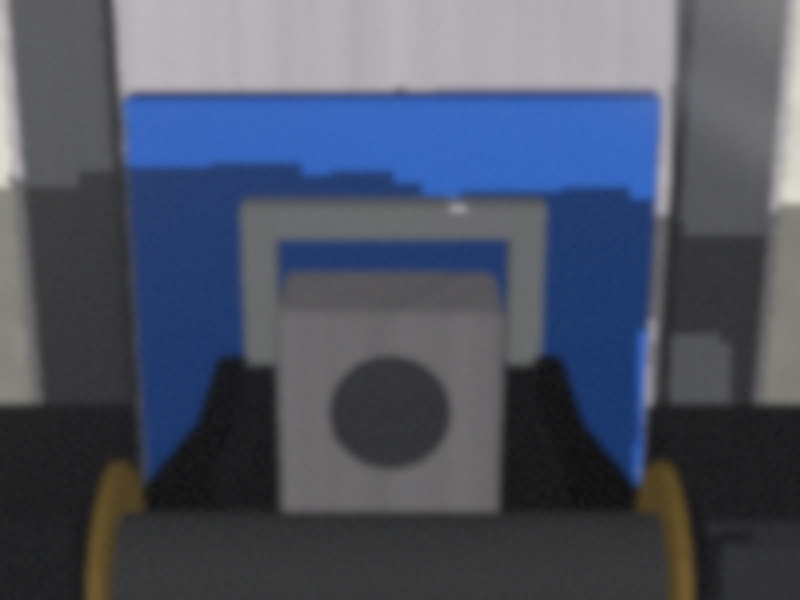

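The zoomed wrist view (4x, offset 220,150) shows the frame outer edges at x 240–548, its front edge at row 200 and inner front edge at row 240. The block's lower front edge is at row 272, x 284–497.

```bash
python3 - <<'E'
from h import *
d=np.load('w4.npy',allow_pickle=True).item()
P=lambda x,y,z: ray(d,[220+x/4-.375,150+y/4-.375],z)[0].round(4)
print('frame outer',P(240,201,.017),P(548,201,.017),'inner',P(278,240,.017),P(510,240,.017))
print('block bottom',P(283,272,.025),P(498,272,.025),'top',P(280,309,.043),P(503,309,.043))
print('carrier front',P(128,94,.012),P(658,94,.012),'near carrier sides')
E
```

```text
frame outer [0.5164 0.1378 0.017 ] [0.5617 0.1361 0.017 ] inner [0.5216 0.1316 0.017 ] [0.556  0.1303 0.017 ]
block bottom [0.5228 0.1293 0.025 ] [0.5535 0.128  0.025 ] top [0.524  0.1302 0.043 ] [0.5527 0.129  0.043 ]
carrier front [0.5004 0.1535 0.012 ] [0.5786 0.1504 0.012 ] near carrier sides
```

Emit:
play_rows(
  motion=[
    [[0,0.0007,0.003,0,0,0],[0,0.0007,0.006,0,0,0],[0,0.0007,0.008,0,0,0],[0,0.0007,0.01,0,0,0],[0,0.0007,0.0115,0,0,0],[0,0.0007,0.0125,0,0,0],[0,0.0007,0.0125,0,0,0]],
  ],
)

```text
time_s: 9.07
position: [0.5376, 0.1084, 0.037]
tcp_rot: [[0.04, 0.999, -0.0], [0.999, -0.04, 0.0], [0.0, -0.0, -1.0]]
force: [-0.2, 0.2, -1.4]
opening: 0.338
grasp_force: 30.0
```

Emit:
play_rows(
  motion=[
    [[0,0,0,0,0,0],[0,0,0,0,0,0],[0,0,0,0,0,0],[0,0,0,0,0,0]],
  ],
  fingers=0.048,
)

```text
time_s: 9.4
position: [0.5377, 0.1084, 0.0371]
tcp_rot: [[0.04, 0.999, 0.0], [0.999, -0.04, -0.0], [-0.0, 0.0, -1.0]]
force: [-0.4, -1.5, 0.3]
opening: 0.519
grasp_force: 0.0
```

Emit:
play_rows(
  motion=[
    [[0,0,-0.005,0,0,0],[0,0,-0.015,0,0,0],[-0.005,0,-0.035,0,0,0],[-0.03,0,-0.055,0,0,0],[-0.06,0,-0.075,0,0,0],[-0.08,0,-0.09,0,0,0],[-0.08,0,-0.09,0,0,0]],
  ],
)

```text
time_s: 9.98
position: [0.537, 0.0251, 0.131]
tcp_rot: [[0.043, 0.999, 0.008], [0.999, -0.043, -0.002], [-0.002, 0.008, -1.0]]
force: [-0.0, 0.3, 1.3]
opening: 0.55
grasp_force: 0.0
```

```bash
python3 - <<'E'
from h import *
plan([.53,-.09,.1275],-2.3,[[0,.0007,.0125,0,0,0],[-.08,0,-.09,0,0,0]])
d=imaging.capture('wrist'); np.save('w5.npy',d,allow_pickle=True)
f=d['frame'];cv2.imwrite('pics/w5.png',cv2.resize(f[0:240,200:440,::-1],None,fx=2.5,fy=2.5,interpolation=cv2.INTER_CUBIC))
for r in finder.outline_of('wrist','alu_block')[:2]: print(round(r['confidence'],2),r['pixels'].sum(),rect(d,r['pixels'],.030))
E
```

```text
commanded [0.5346 0.028  0.1275] -2.3 row [-0.1181  0.0002 -0.    ] wz -0.0
0.93 2440 (array([0.5373, 0.1076], dtype=float32), array([0.0301, 0.0427], dtype=float32), 87.7)
```

View pics/w5.png

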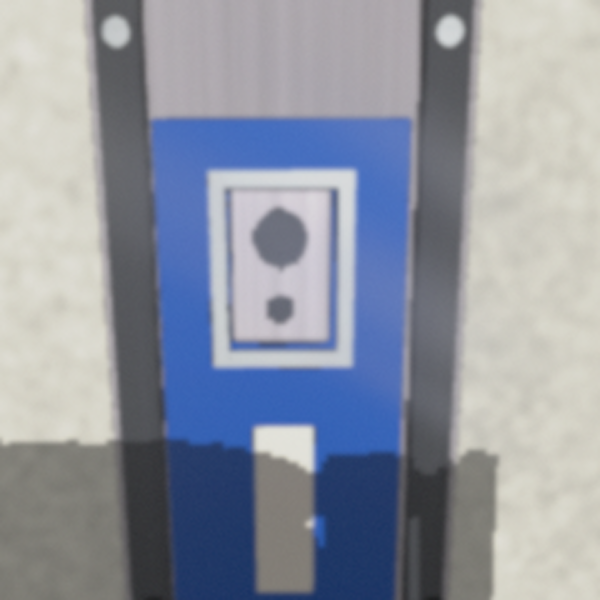

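The block sits flat inside the frame, within about px (232–330, 188–342) of the crop with a gap all round. Next I'll close the fingers and go down behind the tail bar.

Emit:
play_rows(
  motion=[
    [[-0.02,0,0,0,0,0],[-0.045,0,0,0,0,0],[-0.075,0,0,0,0,0],[-0.095,0,0,0,0,0],[-0.103,0,0,0,0,0],[-0.103,0,0.015,0,0,0],[-0.103,0,0.04,0,0,0],[-0.103,0,0.06,0,0,0]],
  ],
  fingers=0.0,
)

```text
time_s: 10.75
position: [0.5299, -0.073, 0.0659]
tcp_rot: [[0.04, 0.999, -0.001], [0.999, -0.04, 0.001], [0.001, -0.001, -1.0]]
force: [0.3, -0.3, -0.2]
opening: 0.053
grasp_force: 0.0
```

Emit:
play_rows(
  motion=[
    [[0,0,0.012,0,0,0],[0,0,0.024,0,0,0],[0,0,0.033,0,0,0],[0,0,0.0375,0,0,0],[0,0,0.0375,0,0,0]],
  ],
)

```text
time_s: 11.17
position: [0.5295, -0.0733, 0.0284]
tcp_rot: [[0.039, 0.999, -0.003], [0.999, -0.039, 0.001], [0.001, -0.003, -1.0]]
force: [-0.7, -0.0, 0.5]
opening: 0.005
grasp_force: 0.0
```

```bash
python3 - <<'E'
from h import *
plan([.5312,-.05,.03],-2.3,[[-.103,0,.06,0,0,0],[0,0,.0375,0,0,0]])
d=imaging.capture('top');t=imaging.capture('top')
w=imaging.capture('wrist');f=w['frame']
for i in range(2): print(np.round(bot.read_state()['position'],4),np.round(bot.read_state()['force'],2),bot.read_state()['opening'])
cv2.imwrite('pics/p1.png',np.hstack([cv2.resize(d['frame'][190:290,100:340,::-1],(480,200)),cv2.resize(f[:,:,::-1],(320,200))]))
E
```

```text
commanded [ 0.5304 -0.0749  0.03  ] -2.3 row [ 0.0249 -0.0002 -0.    ] wz -0.0
[ 0.5306 -0.0742  0.03  ] [0.18 0.47 1.21] 0.007752552722461566
[ 0.5306 -0.0742  0.03  ] [0.18 0.47 1.21] 0.007752552722461566
```

View pics/p1.png

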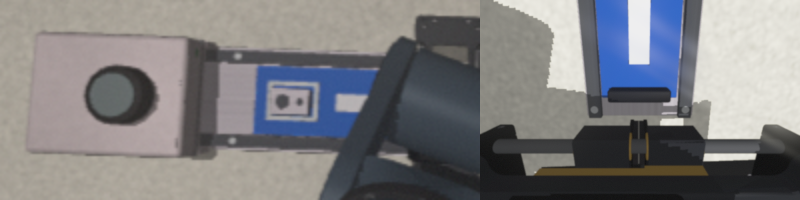

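The closed fingers (px 638) line up with the tail bar's centre (px 639), and the block is still seated. Now the approach and the gentle push.

Emit:
play_rows(
  motion=[
    [[0.01,0,0,0,0,0],[0.018,0,0,0,0,0],[0.021,0,0,0,0,0],[0.023,0,0,0,0,0],[0.025,0,0,0,0,0],[0.027,0,0,0,0,0],[0.029,0,0,0,0,0],[0.032,0,0,0,0,0]],
  ],
)

```text
time_s: 11.98
position: [0.5322, -0.0431, 0.0299]
tcp_rot: [[0.04, 0.999, 0.001], [0.999, -0.04, -0.001], [-0.001, 0.001, -1.0]]
force: [-0.3, -3.6, 2.4]
opening: 0.004
grasp_force: 1.7
```

Emit:
play_rows(
  motion=[
    [[0.003,0,0,0,0,0],[0.007,0,0,0,0,0],[0.012,0,0,0,0,0],[0.017,0,0,0,0,0],[0.022,0,0,0,0,0],[0.027,0,0,0,0,0],[0.032,0,0,0,0,0],[0.037,0,0,0,0,0]],
  ],
)

```text
time_s: 12.65
position: [0.5329, -0.0049, 0.0295]
tcp_rot: [[0.04, 0.999, -0.0], [0.999, -0.04, 0.0], [0.0, -0.0, -1.0]]
force: [-1.0, -4.6, 2.7]
opening: 0.008
grasp_force: 1.7
```

```bash
python3 - <<'E'
from h import *
plan([.5312,.0,.03],-2.3,[[.032,0,0,0,0,0],[.037,0,0,0,0,0]])
d=imaging.capture('top'); hsv=cv2.cvtColor(d['frame'],cv2.COLOR_RGB2HSV)
m=cv2.inRange(hsv,(100,120,60),(125,255,255));m[:, :195]=0;m[:,330:]=0
print('blue front px',np.nonzero(m.sum(0)>255*10)[0].min())
x=np.nonzero(m.sum(0)>255*10)[0].min(); print(ray(d,[x,240],.012))
w=imaging.capture('wrist');hs=cv2.cvtColor(w['frame'],cv2.COLOR_RGB2HSV)
for n in ('alu_block',):
    for r in finder.outline_of('wrist',n)[:2]: print(n,round(r['confidence'],2),r['pixels'].sum(),rect(w,r['pixels'],.030))
for r in finder.outline_of('wrist','carrier')[:1]: print('carrier',rect(w,r['pixels'],.012))
for X in ([.5455,.19,.034],[.5455,.2,.034]): print(proj(w,X))
cv2.imwrite('pics/w6.png',w['frame'][:,:,::-1])
E
```

```text
commanded [ 0.5332 -0.006   0.03  ] -2.3 row [ 0.0059 -0.0022 -0.    ] wz -0.0
blue front px 208
[[0.53879225 0.19469924 0.012     ]]
carrier (array([0.5357, 0.061 ], dtype=float32), array([0.0802, 0.1244], dtype=float32), 87.7)
[[ 334.18267818 -258.87660181]]
[[ 333.46046087 -302.14595582]]
```

View pics/w6.png

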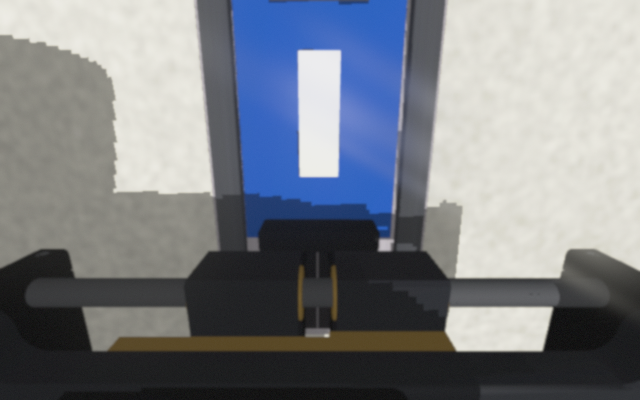

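The view shows the fingers at px (318,250) in contact with the bar's middle, the carrier running straight between the rails at 4–5 N. That picture was one over the viewing limit by my count, so I'll view no more. From here on I'll go by force.

Emit:
play_rows(
  motion=[
    [[0.003,0,0,0,0,0],[0.007,0,0,0,0,0],[0.012,0,0,0,0,0],[0.017,0,0,0,0,0],[0.022,0,0,0,0,0],[0.027,0,0,0,0,0],[0.032,0,0,0,0,0],[0.036,0,0,0,0,0]],
  ],
)

```text
time_s: 13.52
position: [0.5344, 0.0312, 0.0295]
tcp_rot: [[0.04, 0.999, -0.0], [0.999, -0.04, 0.0], [0.0, -0.0, -1.0]]
force: [-0.3, -2.1, -0.7]
opening: 0.002
grasp_force: 0.8
```

Emit:
play_rows(
  motion=[
    [[0.004,0,0,0,0,0],[0.008,0,0,0,0,0],[0.012,0,0,0,0,0],[0.016,0,0,0,0,0],[0.02,0,0,0,0,0],[0.024,0,0,0,0,0],[0.028,0,0,0,0,0],[0.03,0,0,0,0,0]],
  ],
)

```text
time_s: 14.18
position: [0.5356, 0.061, 0.0296]
tcp_rot: [[0.04, 0.999, -0.0], [0.999, -0.04, 0.0], [0.0, -0.0, -1.0]]
force: [1.1, -1.2, 0.1]
opening: 0.004
grasp_force: 0.9
```

Emit:
play_rows(
  motion=[
    [[0.0005,0,0,0,0,0],[0.001,0,0,0,0,0],[0.0015,0,0,0,0,0],[0.002,0,0,0,0,0]],
  ],
)

```text
time_s: 14.52
position: [0.5358, 0.0623, 0.0296]
tcp_rot: [[0.04, 0.999, 0.0], [0.999, -0.04, -0.0], [-0.0, 0.0, -1.0]]
force: [0.7, -1.8, -0.5]
opening: 0.003
grasp_force: 0.9
```

Emit:
play_rows(
  motion=[
    [[0.0005,0,0,0,0,0],[0.001,0,0,0,0,0],[0.0015,0,0,0,0,0],[0.002,0,0,0,0,0]],
  ],
)

```text
time_s: 14.85
position: [0.5358, 0.0644, 0.0296]
tcp_rot: [[0.04, 0.999, 0.0], [0.999, -0.04, -0.0], [-0.0, 0.0, -1.0]]
force: [0.1, -2.4, -0.3]
opening: 0.002
grasp_force: 0.9
```

Emit:
play_rows(
  motion=[
    [[0.0007,0,0,0,0,0],[0.0014,0,0,0,0,0],[0.002,0,0,0,0,0]],
  ],
)

```text
time_s: 15.1
position: [0.5359, 0.0665, 0.0296]
tcp_rot: [[0.04, 0.999, -0.0], [0.999, -0.04, -0.0], [-0.0, -0.0, -1.0]]
force: [-0.5, -1.1, -0.6]
opening: 0.006
grasp_force: 1.0
```

Emit:
play_rows(
  motion=[
    [[0.0007,0,0,0,0,0],[0.0014,0,0,0,0,0],[0.002,0,0,0,0,0]],
  ],
)

```text
time_s: 15.35
position: [0.536, 0.0686, 0.0296]
tcp_rot: [[0.04, 0.999, 0.0], [0.999, -0.04, 0.0], [0.0, 0.0, -1.0]]
force: [0.2, -1.7, 0.3]
opening: -0.001
grasp_force: 1.0
```

Emit:
play_rows(
  motion=[
    [[0.0007,0,0,0,0,0],[0.0014,0,0,0,0,0],[0.002,0,0,0,0,0]],
  ],
)

```text
time_s: 15.6
position: [0.5361, 0.0705, 0.0296]
tcp_rot: [[0.04, 0.999, 0.0], [0.999, -0.04, -0.0], [-0.0, 0.0, -1.0]]
force: [-1.0, -1.4, -0.2]
opening: 0.001
grasp_force: 1.0
```

Emit:
play_rows(
  motion=[
    [[0.0007,0,0,0,0,0],[0.0014,0,0,0,0,0],[0.002,0,0,0,0,0]],
  ],
)

```text
time_s: 15.85
position: [0.5361, 0.0725, 0.0296]
tcp_rot: [[0.04, 0.999, -0.0], [0.999, -0.04, -0.0], [-0.0, -0.0, -1.0]]
force: [-0.0, -2.1, -0.9]
opening: 0.005
grasp_force: 1.0
```

Emit:
play_rows(
  motion=[
    [[0.0007,0,0,0,0,0],[0.0014,0,0,0,0,0],[0.002,0,0,0,0,0]],
  ],
)

```text
time_s: 16.1
position: [0.5362, 0.0745, 0.0296]
tcp_rot: [[0.04, 0.999, 0.0], [0.999, -0.04, -0.0], [-0.0, 0.0, -1.0]]
force: [0.0, -1.7, 0.1]
opening: 0.003
grasp_force: 1.1
```

Emit:
play_rows(
  motion=[
    [[0.0007,0,0,0,0,0],[0.0014,0,0,0,0,0],[0.002,0,0,0,0,0]],
  ],
)

```text
time_s: 16.35
position: [0.5363, 0.0765, 0.0296]
tcp_rot: [[0.04, 0.999, -0.0], [0.999, -0.04, -0.0], [-0.0, -0.0, -1.0]]
force: [0.4, -2.0, 0.5]
opening: 0.003
grasp_force: 1.1
```

Now in the likely contact range, so two steps per batch.

Emit:
play_rows(
  motion=[
    [[0.0007,0,0,0,0,0],[0.0014,0,0,0,0,0],[0.002,0,0,0,0,0]],
  ],
)

```text
time_s: 16.6
position: [0.5364, 0.0785, 0.0296]
tcp_rot: [[0.04, 0.999, 0.0], [0.999, -0.04, -0.0], [-0.0, 0.0, -1.0]]
force: [-0.6, -2.3, 1.0]
opening: 0.009
grasp_force: 1.1
```

Emit:
play_rows(
  motion=[
    [[0.0007,0,0,0,0,0],[0.0014,0,0,0,0,0],[0.002,0,0,0,0,0]],
  ],
)

```text
time_s: 16.85
position: [0.5365, 0.0805, 0.0296]
tcp_rot: [[0.04, 0.999, 0.0], [0.999, -0.04, -0.0], [-0.0, 0.0, -1.0]]
force: [-0.4, -2.7, 0.8]
opening: -0.0
grasp_force: 1.1
```

Emit:
play_rows(
  motion=[
    [[0.0007,0,0,0,0,0],[0.0014,0,0,0,0,0],[0.002,0,0,0,0,0]],
  ],
)

```text
time_s: 17.1
position: [0.5366, 0.0825, 0.0296]
tcp_rot: [[0.04, 0.999, 0.0], [0.999, -0.04, -0.0], [-0.0, 0.0, -1.0]]
force: [1.1, -2.1, 0.1]
opening: 0.008
grasp_force: 1.1
```

Emit:
play_rows(
  motion=[
    [[0.0007,0,0,0,0,0],[0.0014,0,0,0,0,0],[0.002,0,0,0,0,0]],
  ],
)

```text
time_s: 17.35
position: [0.5366, 0.0845, 0.0296]
tcp_rot: [[0.04, 0.999, 0.0], [0.999, -0.04, 0.0], [0.0, 0.0, -1.0]]
force: [0.3, -1.9, -0.2]
opening: 0.001
grasp_force: 1.2
```

Emit:
play_rows(
  motion=[
    [[0.0007,0,0,0,0,0],[0.0014,0,0,0,0,0],[0.002,0,0,0,0,0]],
  ],
)

```text
time_s: 17.6
position: [0.5367, 0.0865, 0.0296]
tcp_rot: [[0.04, 0.999, -0.0], [0.999, -0.04, -0.0], [-0.0, -0.0, -1.0]]
force: [0.7, -2.8, 0.4]
opening: 0.004
grasp_force: 1.2
```

Emit:
play_rows(
  motion=[
    [[0.0007,0,0,0,0,0],[0.0014,0,0,0,0,0],[0.002,0,0,0,0,0]],
  ],
)

```text
time_s: 17.85
position: [0.5368, 0.0885, 0.0296]
tcp_rot: [[0.04, 0.999, 0.0], [0.999, -0.04, -0.0], [-0.0, 0.0, -1.0]]
force: [0.2, -2.4, 0.8]
opening: 0.01
grasp_force: 1.2
```

Emit:
play_rows(
  motion=[
    [[0.0007,0,0,0,0,0],[0.0014,0,0,0,0,0],[0.002,0,0,0,0,0]],
  ],
)

```text
time_s: 18.1
position: [0.5369, 0.0905, 0.0296]
tcp_rot: [[0.04, 0.999, -0.0], [0.999, -0.04, -0.0], [-0.0, -0.0, -1.0]]
force: [0.5, -2.5, -0.7]
opening: 0.007
grasp_force: 1.2
```

Emit:
play_rows(
  motion=[
    [[0.0007,0,0,0,0,0],[0.0014,0,0,0,0,0],[0.002,0,0,0,0,0]],
  ],
)

```text
time_s: 18.35
position: [0.5369, 0.0925, 0.0296]
tcp_rot: [[0.04, 0.999, 0.0], [0.999, -0.04, -0.0], [-0.0, 0.0, -1.0]]
force: [-0.5, -2.3, 0.4]
opening: 0.0
grasp_force: 1.2
```

Emit:
play_rows(
  motion=[
    [[0.0007,0,0,0,0,0],[0.0014,0,0,0,0,0],[0.002,0,0,0,0,0]],
  ],
)

```text
time_s: 18.6
position: [0.537, 0.0945, 0.0296]
tcp_rot: [[0.04, 0.999, 0.0], [0.999, -0.04, 0.0], [0.0, 0.0, -1.0]]
force: [-0.5, -2.4, 0.9]
opening: 0.007
grasp_force: 1.2
```

Emit:
play_rows(
  motion=[
    [[0.0007,0,0,0,0,0],[0.0014,0,0,0,0,0],[0.002,0,0,0,0,0]],
  ],
)

```text
time_s: 18.85
position: [0.5371, 0.0965, 0.0296]
tcp_rot: [[0.04, 0.999, 0.0], [0.999, -0.04, -0.0], [-0.0, 0.0, -1.0]]
force: [-0.1, -3.1, 1.0]
opening: 0.007
grasp_force: 1.3
```

Emit:
play_rows(
  motion=[
    [[0.0007,0,0,0,0,0],[0.0014,0,0,0,0,0],[0.002,0,0,0,0,0]],
  ],
)

```text
time_s: 19.1
position: [0.5372, 0.0985, 0.0295]
tcp_rot: [[0.04, 0.999, -0.0], [0.999, -0.04, -0.0], [-0.0, -0.0, -1.0]]
force: [-0.1, -3.2, 1.0]
opening: 0.002
grasp_force: 1.3
```

Emit:
play_rows(
  motion=[
    [[0.0007,0,0,0,0,0],[0.0014,0,0,0,0,0],[0.002,0,0,0,0,0]],
  ],
)

```text
time_s: 19.35
position: [0.5373, 0.1005, 0.0295]
tcp_rot: [[0.04, 0.999, -0.0], [0.999, -0.04, -0.0], [-0.0, -0.0, -1.0]]
force: [-0.1, -1.9, -0.2]
opening: 0.003
grasp_force: 1.3
```

Emit:
play_rows(
  motion=[
    [[0.0007,0,0,0,0,0],[0.0014,0,0,0,0,0],[0.002,0,0,0,0,0]],
  ],
)

```text
time_s: 19.6
position: [0.5373, 0.1025, 0.0296]
tcp_rot: [[0.04, 0.999, -0.0], [0.999, -0.04, -0.0], [-0.0, -0.0, -1.0]]
force: [-0.0, -1.9, 0.4]
opening: 0.008
grasp_force: 1.3
```

Emit:
play_rows(
  motion=[
    [[0.0007,0,0,0,0,0],[0.0014,0,0,0,0,0],[0.002,0,0,0,0,0]],
  ],
)

```text
time_s: 19.85
position: [0.5374, 0.1045, 0.0296]
tcp_rot: [[0.04, 0.999, 0.0], [0.999, -0.04, -0.0], [-0.0, 0.0, -1.0]]
force: [-0.7, -2.7, 0.7]
opening: 0.005
grasp_force: 1.3
```

Emit:
play_rows(
  motion=[
    [[0.0007,0,0,0,0,0],[0.0014,0,0,0,0,0],[0.002,0,0,0,0,0]],
  ],
)

```text
time_s: 20.1
position: [0.5375, 0.1065, 0.0296]
tcp_rot: [[0.04, 0.999, 0.0], [0.999, -0.04, 0.0], [0.0, 0.0, -1.0]]
force: [-0.0, -2.8, 2.0]
opening: 0.008
grasp_force: 1.3
```

Emit:
play_rows(
  motion=[
    [[0.0007,0,0,0,0,0],[0.0014,0,0,0,0,0],[0.002,0,0,0,0,0]],
  ],
)

```text
time_s: 20.35
position: [0.5376, 0.1072, 0.0296]
tcp_rot: [[0.039, 0.999, -0.0], [0.999, -0.039, -0.002], [-0.002, -0.0, -1.0]]
force: [-0.1, -9.8, 1.4]
opening: 0.003
grasp_force: 5.1
```

Emit:
play_rows(
  motion=[
    [[0,0,0,0,0,0],[0,0,0,0,0,0]],
  ],
)

```text
time_s: 20.52
position: [0.5376, 0.1072, 0.0296]
tcp_rot: [[0.039, 0.999, -0.0], [0.999, -0.039, -0.002], [-0.002, -0.0, -1.0]]
force: [-0.4, -7.3, 1.0]
opening: 0.003
grasp_force: 4.0
```

Emit:
play_rows(
  motion=[
    [[0.0005,0,0,0,0,0],[0.001,0,0,0,0,0],[0.0015,0,0,0,0,0],[0.002,0,0,0,0,0],[0.002,0,0,0,0,0]],
  ],
)

```text
time_s: 20.93
position: [0.5377, 0.1086, 0.0296]
tcp_rot: [[0.039, 0.999, -0.0], [0.999, -0.039, -0.003], [-0.003, -0.0, -1.0]]
force: [-0.6, -10.6, 1.4]
opening: 0.007
grasp_force: 5.3
```

Emit:
play_rows(
  motion=[
    [[0.0005,0,0,0,0,0],[0.001,0,0,0,0,0],[0.0015,0,0,0,0,0],[0.002,0,0,0,0,0],[0.0025,0,0,0,0,0],[0.003,0,0,0,0,0],[0.0033,0,0,0,0,0]],
  ],
)

```text
time_s: 21.52
position: [0.5378, 0.1118, 0.0296]
tcp_rot: [[0.039, 0.999, -0.0], [0.999, -0.039, -0.003], [-0.003, -0.0, -1.0]]
force: [-0.2, -10.5, 1.2]
opening: 0.005
grasp_force: 5.5
```

Pressed about 5 mm at a steady 10.5 N. Backing away.

Emit:
play_rows(
  motion=[
    [[-0.002,0,0,0,0,0],[-0.006,0,0,0,0,0],[-0.015,0,0,0,0,0],[-0.03,0,0,0,0,0],[-0.045,0,0,0,0,0],[-0.055,0,-0.01,0,0,0],[-0.06,0,-0.035,0,0,0],[-0.06,0,-0.065,0,0,0]],
  ],
)

```text
time_s: 22.18
position: [0.5339, 0.0526, 0.0941]
tcp_rot: [[0.042, 0.999, -0.005], [0.999, -0.042, 0.001], [0.001, -0.005, -1.0]]
force: [0.3, -0.0, 0.1]
opening: 0.005
grasp_force: 0.0
```

Emit:
play_rows(
  motion=[
    [[-0.01,0,-0.025,0,0,0],[-0.025,0,-0.05,0,0,0],[-0.04,0,-0.07,0,0,0],[-0.05,0,-0.08,0,0,0],[-0.05,0,-0.08,0,0,0],[-0.05,0,-0.08,0,0,0]],
  ],
)

```text
time_s: 22.68
position: [0.5332, 0.0036, 0.1748]
tcp_rot: [[0.042, 0.999, 0.001], [0.999, -0.042, 0.0], [0.0, 0.001, -1.0]]
force: [0.6, 0.7, 0.3]
opening: 0.007
grasp_force: 0.0
```

```bash
python3 - <<'E'
from h import *
w=imaging.capture('wrist')
for r in finder.outline_of('wrist','carrier')[:1]: print('carrier seen',round(r['confidence'],2),rect(w,r['pixels'],.012))
s=bot.read_state();print(s['position'],s['force'],np.abs(s['qvel']).max())
for n in ('brass_block','ring_gauge','pen_cup','red_tray','tail'):
    imaging.capture('scene') if n=='brass_block' else 0
    for r in finder.recognise('scene',n)[:1]: print(n,np.round(r['at'],3),round(r['confidence'],2))
E
```

```text
carrier seen 0.56 (array([0.5401, 0.1483], dtype=float32), array([0.053 , 0.0798], dtype=float32), 177.7)
[0.53222837 0.00446429 0.1733453 ] [ 0.11108572  0.25311033 -0.14954174] 0.7046577675710409
brass_block [ 0.503 -0.465  0.012] 0.43
ring_gauge [0.774 0.1   0.015] 0.63
pen_cup [ 0.782 -0.06   0.055] 0.66
red_tray [ 0.502 -0.467  0.011] 0.62
tail [0.548 0.149 0.014] 0.75
```

```bash
python3 -c "
from rig import bot
print(bot.hand_in())"
```

```text
the job is handed in; nothing more can be done
None
```

I handed the job in at about 23 s. The aluminium block sat flat in the nest when checked before the push, and the carrier is under the hood with the buffer rod pressed in about 5 mm by estimate (about 10.5 N steady); the arm is clear, and I viewed 11 pictures, one over the limit of 10.

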